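# Gauge the worn shoe, fetch its spare

## Robot

A 7-joint arm with a two-finger parallel gripper is mounted at the origin on the work surface. World frame = base frame: x ahead of the robot, y to its left, z up, the work surface at z = 0. Lengths are in m, angles in rad, forces in N, time in s.
With the tool pointing down it reaches from about 0.425 to 0.875 m from the base axis. Payload 9.9 kg.
Tool frame: the origin (TCP) lies midway between the tips of the shut fingers; the grasp point (between the pads) lies 19 mm behind it (ctrl.grip_depth is the distance from the TCP to the grasp point, in m); z points along the fingers, y is the line along which they close (so a half turn about z gives the same grasp; the last joint's range is limited). The gripper opens to 85 mm and grips with 20 to 120 N. Pads are 22 mm wide; open, the fingers measure 114 mm over their backs; the gripper's body (76 mm by 85 mm) begins 54 mm behind the grasp point. The pads swing forward as they close: fully open they stand 13 mm farther back than shut.
Start: joints at [-1.415, 0.576, 0.025, 1.437, -0.015, 1.129, -0.057], TCP at [0.16, 0.656, 0.231] pointing down, gripper open.
Joint ranges: [-2.76, 2.76], [-0.34, 2.15], [-1.52, 1.57], [0.19, 2.46], [-1.09, 4.23], [0.17, 1.99], [-2.82, 2.82]. Speed limits (rad/s): [2.22, 2.22, 3.01, 3.01, 3.14, 3.14, 3.14].

## Interface

Orientations are given as a rotation vector (axis times angle).
In Python, from workcell import ctrl, cams gives the robot as it stands. The module is installed in compiled form; this text tells all that it offers.
- The arm moves only by the tool jog_arm, called after "Emit:" in YAML: its name, and indented under it one key for each argument. Schema: {"type":"object","properties":{"offsets":{"type":"array","items":{"type":"array","prefixItems":[{"type":"array","items":{"type":"number"},"minItems":3,"maxItems":3},{"type":"number"}],"minItems":2,"maxItems":2},"minItems":1,"maxItems":8},"aperture":{"type":"number"},"grip_n":{"type":"number"},"only":{"type":"string"},"quiet":{"type":"boolean"},"lines":{"type":"string"}},"required":["offsets"],"additionalProperties":false}. offsets is a list of rows, 1 to 8 of them, each written [[dx, dy, dz], turn]: dx, dy, dz in m, then a turn about the tool's z in rad; each row shifts and turns the commanded pose from where the row before left it, along the tool's axes as they then stand; what a row does not reach is not made up. A row lasts 1/12 s, in which the tool goes at most 0.0417 m and 0.125 rad, less where a joint would pass 70% of its speed; a pose out of reach is approached as far as the arm can. aperture is the finger opening in m, set as the call begins (left out keeps the last). The fingers move at their own pace and stop on an object; grip_n is the grip in N (left out, the last holds). Time passes only in rows, so rows that do not move let the fingers close. The tool returns the time, the measured TCP pose, the force, the opening and the grip force at its end. only (a regular expression) keeps the lines of the reply that match it, lines (a string "A,B") keeps lines A to B, and quiet returns only ok. Input that does not fit is refused with a message, and nothing moves.
- ctrl.read_state(): the state, without advancing time (a new reading comes with each control period).
- cams.capture(name): name is "side" or "top"; returns a dict with "img" (480x640x3 uint8, red, green, blue), "z_map" (480x640 float32, m along the optical axis (not along the pixel's ray), 0 where there is no reading), "vertical_fov" (degrees; the focal length in pixels is half the picture's height over the tangent of half this angle, whatever the lens; pixels are square), "cx", "cy" (the principal point, pixels), "R" (3x3) and "t" (3): a world point X has camera coordinates R X + t. Camera axes: x right, y down, z forward; pixel columns grow to the right and rows downward; lengths in m; the calibration is good to about 2 mm. A picture is of the moment at which its call begins.
- ctrl.job_done(): hands the job in; it is judged then, once.
The state is a dict: "time": time; "qpos": joint angles; "joint_vel": joint speeds; "joint_torque": joint torques, N m; "position": TCP position; "tool_rot": TCP orientation; "ft_force": force on the tool from outside, world axes, zero at the start; "ft_torque": the same for the moment, N m; "width": finger opening in m; "grasp_force": force on a finger pad.
Only numpy, scipy, OpenCV 4.12 (cv2) and the standard library are available. Lean on these libraries where they do the work, as an engineer would, in place of code of your own. Each camera call takes 0.05 s, during which the arm holds its last target. There are 200 camera calls.

## Task

Slide the bench caliper's jaw shut on the worn brass shoe until it bears on it and the shoe is held against the fixed jaw, and leave it shut. Then lift the cover flap of the spares box well open, draw out the spare shoe whose upright web is as thin as the gauged one (its thicker neighbour stays in its pocket), and finish while still holding it in the gripper, upright, directly over the caliper and about 20 cm above the bench. Leave everything else on the bench where it is.

Things in the scene. Friction and masses are not known exactly. Their poses are not given: they have to be found in the camera images.
- gauge: bench caliper, fixed to the bench: dark steel bed 76 (x) x 190 (y) x 14 mm, origin at the centre of its underside. Along its +x edge runs a steel beam (top 48 mm above the bench). Two steel jaws, 46 (x) x 18 (y) mm, stand clear of the bed, from 28 to 58 mm above the bench: the fixed jaw has its gauging face at y = -30 mm of this frame, looking to +y; the sliding jaw faces it from +y
- jaw (a joint): travel of the sliding jaw in m: 0 = the jaws 60 mm apart, growing as the jaw slides to the gauge's -y and shuts; the gap is 0.060 minus this value, so it reads 0.048 when shut on a 12 mm web. End stop 0.058. It slides with about 4 N of friction and stays where it is left; a push of 5 to 15 N more against the shoe is ample
- jaw_post (a point): grip point on the upright steel post of the sliding jaw: a pin 14 mm across from 58 to 92 mm above the bench; the point lies on its axis, 80 mm above the bench, and moves with the jaw. Pinch it or push it along the gauge's y
- gauge_center (a point): point on top of the caliper's bed (14 mm above the bench), on the gauge's centre line, between the jaws (y = -18 mm of the gauge's frame): the spare is held up over this point
- worn_shoe: worn brass guide shoe of inverted-T section standing loose on the caliper's bed between the open jaws, about 0.3 kg: flange 52 (x) x 26 (y) x 10 mm, on it an upright web 52 (x) x 12 (y) x 40 mm, 50 mm high in all; origin at the centre of its underside. The jaws pass over the flange and meet the web
- box: grey metal spares box fixed to the bench, 130 (x) x 164 (y) x 64 mm high, walls 5 mm; origin at the centre of its underside. Inside, two pockets side by side at x = -8, y = -31 and +31 mm of its frame, 57 x 31 mm, 10 mm deep, their floor 5 mm above the bench, hold a shoe each; which shoe is in which pocket varies
- flap (a joint): angle of the box's aluminium cover flap in rad: 0 shut (it may start slightly ajar, up to 0.12), growing as its front (-x) edge lifts and it swings up and away to +x of the box, end stop 1.9. A stiff hinge (0.15 N m of friction): it stays where it is left, and lifting it takes about 2 to 3 N at the bar
- flap_bar (a point): middle of the grip bar on the flap: a round steel bar 10 mm thick, 64 mm long along the box's y, on two end posts; its axis lies 40 mm out from the flap's top face. With the flap shut it is 107 mm above the bench, at x = -45 mm of the box's frame. It moves with the flap; pinched across it can turn between the fingers
- flap_hinge (a point): middle of the flap's hinge axis, which runs along the box's y at x = +65 mm, 64 mm above the bench; the bar moves about it at a radius of 118 mm (shut: 110 mm towards -x and 43 mm above the axis). The flap is 136 mm from the hinge to its free edge
- spare_shoe: the wanted spare, same shape as the worn shoe: brass, flange 52 (x) x 26 (y) x 10 mm, upright web 52 (x) x 12 (y) x 40 mm, 50 mm high, about 0.3 kg; origin at the centre of its underside. Stands in one pocket of the box, hidden under the flap, its axes along the box's; pinch the web across y and lift straight up
- thick_shoe: another brass shoe in the other pocket: like the spare but its web is 22 mm thick, about 0.45 kg; origin at the centre of its underside. It stays there
- ratchet: bystander: steel ratchet, 200 mm long, lying; origin near its middle
- socket_a: bystander: steel socket, 28 mm across, 22 mm high, standing
- socket_b: bystander: steel socket, 24 mm across, 19 mm high, standing
- bearing: bystander: steel bearing ring, 52 mm across, 15 mm high, lying flat
- spray_can: bystander: spray can, 56 mm across, 170 mm high, standing
- screwdriver: bystander: screwdriver, lying
- oil_bottle: bystander: oil bottle, 60 mm across, 160 mm high, standing
Mind the look-alikes: they are no part of the job. What is shaped like the box but brown or red is not meant. There is more than one size of the gauge; the job needs the largest.

How it is judged:
By the outcome, as a careful person would: the job done as asked, in the order asked, and still so for the second after the job is handed in, while the arm keeps its last pose, push and grip.
It also fails if it takes over 72 s, if anything falls off the work surface, if the arm or the gripper's body presses on something with over 40 N, if the wrist force passes 120 N, or if a joint passes its speed limit or range.

## Working session

There is one attempt and no reset: what is moved stays moved. The work goes in short steps, Python scripts to look and compute and a tool call to move; the robot and the scene stay as the last step left them, time stands still between calls to the robot, and variables do not carry over. Pictures are saved under pics/ and viewed, at most 10 in all, crops included, and the job is handed in when it is done.

```bash
mkdir -p pics
```

Create h.py:
```python
import numpy as np, cv2
from workcell import ctrl, cams
def cap(n):
    c=cams.capture(n); c['f']=240/np.tan(np.radians(c['vertical_fov'])/2); return c
def world(c,u=None,v=None,z=None):
    if u is None: v,u=np.mgrid[0:480,0:640]; z=c['z_map']
    u=np.asarray(u,float);v=np.asarray(v,float)
    if z is None: z=c['z_map'][v.astype(int),u.astype(int)]
    P=np.stack([(u-c['cx'])/c['f']*z,(v-c['cy'])/c['f']*z,z],-1)
    return (P-c['t'])@np.asarray(c['R'])
def save(c,name): cv2.imwrite('pics/'+name,c['img'][:,:,::-1])
```

Run:
```python
from h import *
import pickle
for n in('top','side'):
    c=cap(n); save(c,n+'0.png'); pickle.dump(c,open(n+'0.pkl','wb'))
    print(n,c['f'],c['cx'],c['cy'],-np.asarray(c['R']).T@c['t'],np.asarray(c['R']).round(2).tolist())
s=ctrl.read_state(); print(s['position'],s['tool_rot'],s['width'],s['time'],s['qpos'],s['ft_force'])
```

```text
top 509.70508068851456 328.49680741801444 245.62381992811484 [ 0.32003404 -0.04068869  1.18747306] [[0.02, -1.0, 0.02], [-0.99, -0.02, -0.15], [0.15, -0.02, -0.99]]
side 506.0159131799426 309.93243677898033 249.5904855772345 [0.47096686 0.71728505 0.94408259] [[-1.0, -0.03, -0.01], [-0.01, 0.75, -0.66], [0.02, -0.66, -0.75]]
[0.1601999  0.65533203 0.2305511 ] [-3.75672563e-01 -3.11893891e+00  2.22226802e-03] 0.08547697524158006 0.1 [-1.41482142  0.57644411  0.02484664  1.43776846 -0.01501225  1.12898357
 -0.05649643] [-0.22951494 -0.54493276 -0.11162552]
```

View pics/top0.png

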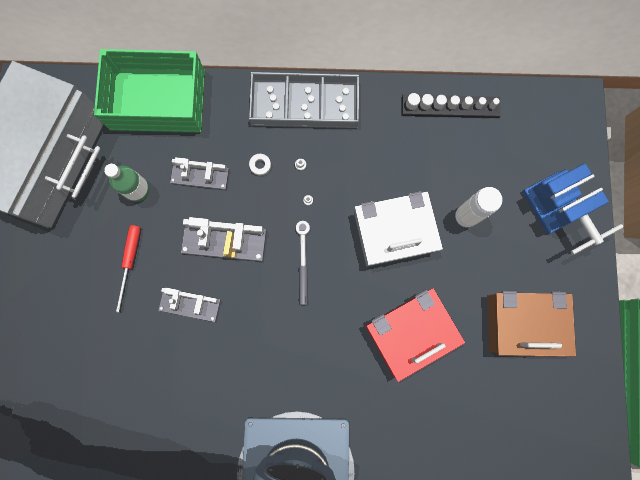

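View pics/side0.png

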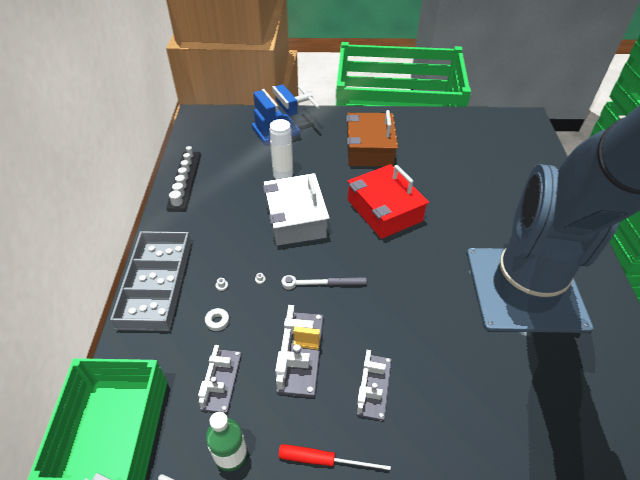

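Top view: calipers at (223,240), (199,173) and (190,304). The one at (223,240) is the largest and holds the brass shoe, so I choose it. Boxes: grey-white at (398,230), red at (415,335), brown at (532,324); I choose the grey one. In the side view these are the caliper at (300,350) and the box at (297,208). The ratchet lies between them. Next I'll check the choice in a close crop and measure.

Run:
```python
from h import *
import pickle
t=pickle.load(open('top0.pkl','rb'));s=pickle.load(open('side0.pkl','rb'))
A=cv2.resize(t['img'][205:275,170:280],None,fx=3.6,fy=3.6,interpolation=2)
B=cv2.resize(t['img'][180:280,340:450],None,fx=3.6,fy=3.6,interpolation=2)
C=cv2.resize(s['img'][300:405,265:345],None,fx=3.0,fy=3.0,interpolation=2)
D=cv2.resize(s['img'][165:250,255:340],None,fx=3.0,fy=3.0,interpolation=2)
im=np.zeros((600,800,3),np.uint8)
for I,y,x in((A,0,0),(B,0,400),(C,280,0),(D,320,400)):
    I=I[:600-y,:400]; 
    if I is B: pass
    I=I[:(280-y if y==0 and x==0 else 320 if y==0 else 600-y)]
    im[y:y+I.shape[0],x:x+I.shape[1]]=I
cv2.imwrite('pics/crop1.png',im[:,:,::-1])
for n,c,rois in(('top',t,((180,214,268,264),(350,188,445,270))),('side',s,((270,303,328,400),(260,172,330,247)))):
    W=world(c)
    for (a,b,e,d) in rois:
        P=W[b:d,a:e].reshape(-1,3); col=c['img'][b:d,a:e].reshape(-1,3).astype(int)
        k=(P[:,2]>.008)
        h,_=np.histogram(P[k,2],bins=np.arange(0,.13,.005)); print(n,h.tolist())
        if a in(180,270):
            q=k&(P[:,2]<.022); hull=P[q][:,:2].astype(np.float32); print('bed',cv2.minAreaRect(hull), P[q,2].mean())
            br=(col[:,0]-col[:,2]>60); print('brass',br.sum(),P[br].mean(0),P[br].max(0),cv2.minAreaRect(P[br&(P[:,2]>.045)][:,:2].astype(np.float32)))
            q=(P[:,2]>.075)&(P[:,2]<.1); print('post',q.sum(),np.median(P[q],0))
            q=(P[:,2]>.05)&(P[:,2]<.066)&~br; print('jaws',q.sum(),cv2.minAreaRect(P[q][:,:2].astype(np.float32)))
        else:
            q=(P[:,2]>.05)&(P[:,2]<.09); print('lid',cv2.minAreaRect(P[q][:,:2].astype(np.float32)),P[q].mean(0))
            q=(P[:,2]>.095)&(P[:,2]<.14); print('bar',P[q].mean(0),cv2.minAreaRect(P[q][:,:2].astype(np.float32)),P[q,2].max())
            k=(P[:,2]>.055)&(P[:,2]<.085); A_=np.c_[P[k,:2],np.ones(k.sum())]; print('plane',np.linalg.lstsq(A_,P[k,2],rcond=None)[0])
```

```text
top [0, 56, 1008, 543, 51, 42, 44, 45, 89, 238, 101, 353, 218, 51, 4, 3, 3, 16, 22, 2, 0, 0, 0, 0, 0]
bed ((0.5190338492393494, 0.18183422088623047), (0.19103093445301056, 0.0927685871720314), 85.4733657836914) 0.014174038435397699
brass 210 [0.49480024 0.16189506 0.05449081] [0.52559131 0.18030651 0.07001663] ((0.4995252788066864, 0.16323146224021912), (0.012953919358551502, 0.05263008922338486), 82.43016815185547)
post 46 [0.51462141 0.21819633 0.09013632]
jaws 568 ((0.5154126286506653, 0.1821904331445694), (0.1781696230173111, 0.06910928338766098), 83.6611099243164)
top [0, 11, 29, 26, 30, 23, 19, 13, 12, 0, 0, 0, 38, 1351, 2738, 245, 3, 6, 2, 5, 1, 2, 82, 73, 0]
lid ((0.5419101119041443, -0.21604013442993164), (0.14134742319583893, 0.17042569816112518), 13.275609016418457) [ 0.54085754 -0.21529399  0.07119383]
bar [ 0.49727801 -0.22457333  0.11410472] ((0.49801957607269287, -0.22573427855968475), (0.010234798304736614, 0.07354602962732315), 13.09530258178711) 0.11989692863258462
plane [-0.03030864 -0.00650421  0.08616632]
side [0, 57, 1174, 277, 108, 71, 87, 87, 102, 324, 139, 49
[... 295 characters left out ...]
02234), (0.050656311213970184, 0.5645653009414673), 5.603528022766113)
post 65 [0.51574771 0.22455221 0.08899268]
jaws 643 ((0.5204421877861023, 0.19502611458301544), (0.13356925547122955, 0.06082539260387421), 84.16399383544922)
side [0, 42, 90, 108, 101, 92, 75, 91, 67, 77, 74, 82, 92, 1346, 1061, 26, 6, 9, 10, 7, 6, 14, 60, 14, 0]
lid ((0.5417671203613281, -0.21561001241207123), (0.1410500705242157, 0.1748536229133606), 13.114106178283691) [ 0.54012377 -0.20241541  0.06874897]
bar [ 0.49707068 -0.21801562  0.11068678] ((0.49825039505958557, -0.2251470685005188), (0.009815823286771774, 0.07461396604776382), 12.950665473937988) 0.11791107334072135
plane [-0.0281015  -0.01822415  0.08061864]
```

View pics/crop1.png

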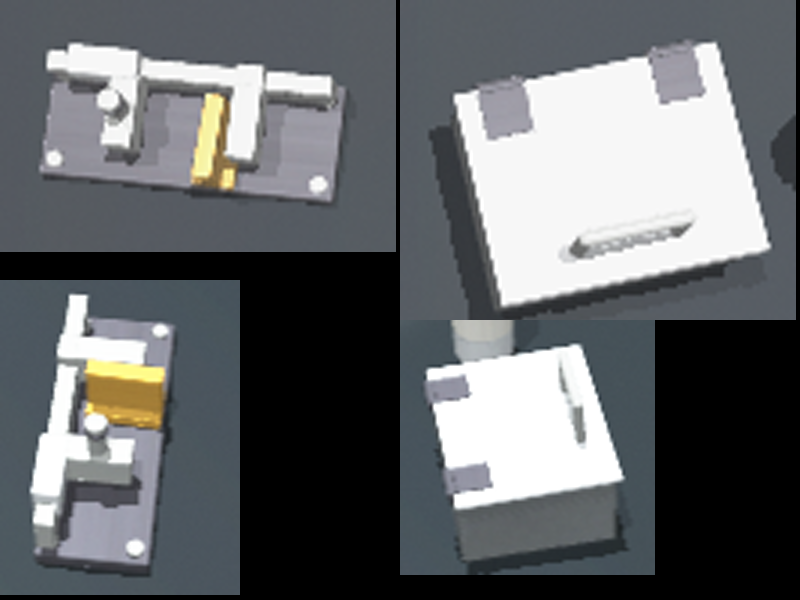

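Create go.py:
```python
import sys,numpy as np
from scipy.spatial.transform import Rotation as Ro
from workcell import ctrl
s=ctrl.read_state(); R=Ro.from_rotvec(s['tool_rot']).as_matrix()
x,y,z,yaw=map(float,sys.argv[1:5])  # yaw deg of tool y
cur=np.degrees(np.arctan2(R[1,1],R[0,1])); d=(yaw-cur+90)%180-90
print('delta tool',(R.T@(np.array([x,y,z])-s['position'])).round(4),'turn',round(-np.radians(d),3),'yaw',cur.round(1),'tilt',R[:,2].round(3),'q7',s['qpos'][6].round(2),'t',s['time'],'F',s['ft_force'].round(1))
```

```bash
python3 go.py 0.5183 0.2604 0.231 -4.8
```

```text
delta tool [-0.4416 -0.2986  0.    ] turn 1.415 yaw 76.3 tilt [-0.    -0.001 -1.   ] q7 -0.06 t 0.1 F [-0.2 -0.5 -0.1]
```

Emit:
jog_arm:
  offsets:
    - [[-0.0276,-0.0187,0],0]
    - [[-0.0276,-0.0187,0],0]
    - [[-0.0276,-0.0187,0],0]
    - [[-0.0276,-0.0187,0],0]
    - [[-0.0276,-0.0187,0],0]
    - [[-0.0276,-0.0187,0],0]
    - [[-0.0276,-0.0187,0],0]
    - [[-0.0276,-0.0187,0],0]
  aperture: 0.0
  grip_n: 30

```text
time: 0.77
position: [0.34, 0.4564, 0.2311]
tool_rot: [-0.375, -3.119, 0.001]
ft_force: [0.9, -0.3, 0.1]
width: -0.0002
grasp_force: 0.0
```

Emit:
jog_arm:
  offsets:
    - [[-0.0276,-0.0187,0],0]
    - [[-0.0276,-0.0187,0],0]
    - [[-0.0276,-0.0187,0],0]
    - [[-0.0276,-0.0187,0],0]
    - [[-0.0276,-0.0187,0],0]
    - [[-0.0276,-0.0187,0],0]
    - [[-0.0276,-0.0187,0],0]
    - [[-0.0276,-0.0187,0],0]

```text
time: 1.43
position: [0.5189, 0.2587, 0.2311]
tool_rot: [-0.376, -3.119, 0.0]
ft_force: [0.8, 0.7, 1.1]
width: 0.0
grasp_force: 0.0
```

```bash
python3 go.py 0.5183 0.2604 0.231 -4.8
```

```text
delta tool [0.001  0.0015 0.0001] turn 1.415 yaw 76.3 tilt [-0.001 -0.    -1.   ] q7 0.83 t 1.4333 F [0.8 0.7 1.1]
```

Emit:
jog_arm:
  offsets:
    - [[0,0,0],0.12]
    - [[0,0,0],0.12]
    - [[0,0,0],0.12]
    - [[0,0,0],0.12]
    - [[0,0,0],0.12]
    - [[0,0,0],0.12]

```text
time: 1.93
position: [0.518, 0.26, 0.231]
tool_rot: [-1.459, -2.782, 0.001]
ft_force: [0.2, 0.6, -0.1]
width: 0.0001
grasp_force: 0.0
```

```bash
python3 go.py 0.5183 0.2604 0.068 -4.8
```

```text
delta tool [0.0002 0.0006 0.163 ] turn 0.689 yaw 34.7 tilt [-0.001 -0.    -1.   ] q7 0.2 t 1.9333 F [ 0.2  0.6 -0.1]
```

Emit:
jog_arm:
  offsets:
    - [[0,0,0.01],0.115]
    - [[0,0,0.015],0.115]
    - [[0,0,0.015],0.115]
    - [[0,0,0.015],0.115]
    - [[0,0,0.015],0.115]
    - [[0,0,0.015],0.115]

```text
time: 2.43
position: [0.518, 0.2601, 0.1454]
tool_rot: [2.313, 2.125, -0.001]
ft_force: [0.3, -0.6, 0.2]
width: -0.0003
grasp_force: 0.0
```

Emit:
jog_arm:
  offsets:
    - [[0,0,0.03],0]
    - [[0,0,0.03],0]
    - [[0,0,0.018],0]
    - [[0,0,0],0]

```text
time: 2.77
position: [0.5158, 0.2593, 0.0645]
tool_rot: [-2.306, -2.131, 0.01]
ft_force: [-1.3, 0.1, 0.3]
width: -0.0001
grasp_force: 0.0
```

```bash
python3 go.py 0.5183 0.2604 0.068 -4.8
```

Run:
```python
from h import *
c=cap('top');s=cap('side')
A=cv2.resize(c['img'][190:275,165:285],None,fx=4,fy=4,interpolation=2)
B=cv2.resize(s['img'][280:405,245:345],None,fx=3,fy=3,interpolation=2)
im=np.zeros((400,790,3),np.uint8); im[:340,:480]=A; im[:375,480:780]=B
cv2.imwrite('pics/p2.png',im[:,:,::-1])
```

```text
delta tool [ 0.0013  0.0024 -0.0035] turn 0.005 yaw -4.5 tilt [-0.006 -0.003 -1.   ] q7 -0.27 t 2.7667 F [-1.3  0.1  0.3]
```

View pics/p2.png

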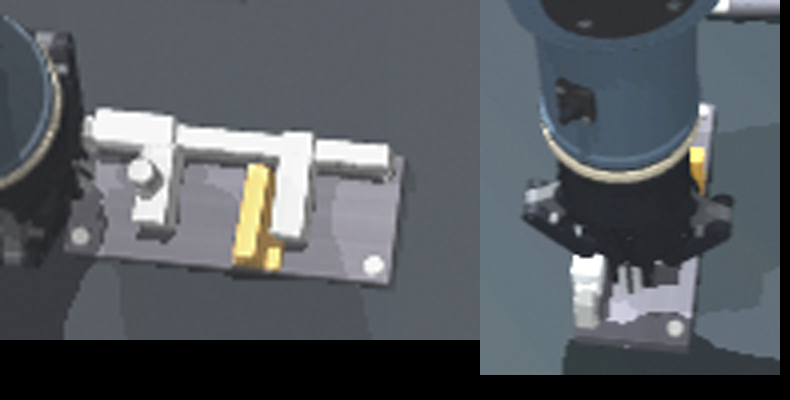

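The closed fingers stand behind the post at crop pixel (140,175), clear of the jaw. Push along tool -x.

Emit:
jog_arm:
  offsets:
    - [[-0.010,0.001,-0.002],0]
    - [[-0.010,0,0],0]
    - [[-0.008,0,0],0]
    - [[-0.008,0,0],0]
    - [[-0.007,0,0],0]
    - [[-0.006,0,0],0]
    - [[-0.003,0,0],0]
    - [[0,0,0],0]

```text
time: 3.53
position: [0.5151, 0.2071, 0.0705]
tool_rot: [2.308, 2.13, -0.0]
ft_force: [-0.6, -0.8, -0.4]
width: -0.0001
grasp_force: 0.0
```

```bash
python3 go.py 0.5111 0.1925 0.066 -4.8
```

```text
delta tool [-0.0149 -0.0029  0.0045] turn 0.004 yaw -4.6 tilt [ 0. -0. -1.] q7 -0.19 t 3.5333 F [-0.6 -0.8 -0.4]
```

Emit:
jog_arm:
  offsets:
    - [[-0.003,0,0],0]
    - [[-0.003,0,0],0]
    - [[-0.002,0,0],0]
    - [[0,0,0],0]

```text
time: 3.87
position: [0.5143, 0.1999, 0.0702]
tool_rot: [-2.307, -2.132, 0.001]
ft_force: [0.6, 1.7, 1.3]
width: 0.0001
grasp_force: 1.0
```

```bash
python3 go.py 0.5111 0.1925 0.066 -4.8
```

```text
delta tool [-0.0077 -0.0026  0.0042] turn 0.005 yaw -4.5 tilt [-0. -0. -1.] q7 -0.18 t 3.8667 F [0.6 1.7 1.3]
```

Emit:
jog_arm:
  offsets:
    - [[-0.002,0,0],0]
    - [[-0.002,0,0],0]
    - [[-0.001,0,0],0]
    - [[0,0,0],0]

```text
time: 4.2
position: [0.5139, 0.1949, 0.0702]
tool_rot: [-2.308, -2.132, 0.001]
ft_force: [0.5, 2.5, 1.3]
width: 0.0002
grasp_force: 1.3
```

Create post.py:
```python
from h import *
c=cap('top');W=world(c)[200:275,170:285].reshape(-1,3);col=c['img'][200:275,170:285].reshape(-1,3).astype(int)
y=np.array([.083,.9965]); L=(W[:,:2]-[.5103,.1835])
ly=L@y; lx=L@[.9965,-.083]
br=(col[:,0]-col[:,2]>60)&(W[:,2]>.055)
print('brass top local y',np.percentile(ly[br],[3,50,97]).round(4),'x',np.percentile(lx[br],[3,97]).round(4),br.sum())
j=(W[:,2]>.053)&(W[:,2]<.063)&~br&(lx<.015)&(lx>-.03)
print('jaw tops hist y(5mm bins from -80)',np.histogram(ly[j],bins=np.arange(-.08,.08,.005))[0].tolist())
```

```bash
python3 post.py
python3 go.py 0.5111 0.1925 0.066 -4.8
```

```text
brass top local y [-0.0271 -0.0211 -0.0147] x [-0.034  0.015] 139
jaw tops hist y(5mm bins from -80) [0, 0, 0, 0, 0, 0, 32, 35, 33, 26, 8, 0, 0, 26, 24, 18, 16, 0, 0, 0, 0, 0, 0, 0, 0, 0, 0, 0, 0, 0, 0]
delta tool [-0.0027 -0.0026  0.0042] turn 0.005 yaw -4.5 tilt [-0. -0. -1.] q7 -0.17 t 4.25 F [1.4 1.5 1.6]
```

Emit:
jog_arm:
  offsets:
    - [[-0.001,0,0],0]
    - [[-0.001,0,0],0]
    - [[0,0,0],0]

```text
time: 4.5
position: [0.5138, 0.1937, 0.0702]
tool_rot: [-2.307, -2.132, -0.0]
ft_force: [1.9, 5.5, -0.2]
width: -0.0002
grasp_force: 2.3
```

Emit:
jog_arm:
  offsets:
    - [[-0.001,0,0],0]
    - [[0,0,0],0]

```text
time: 4.67
position: [0.5137, 0.1927, 0.0702]
tool_rot: [-2.307, -2.132, -0.0]
ft_force: [0.7, 4.5, 1.1]
width: 0.0002
grasp_force: 2.5
```

Emit:
jog_arm:
  offsets:
    - [[-0.001,0,0],0]
    - [[0,0,0],0]

```text
time: 4.83
position: [0.5136, 0.1916, 0.0702]
tool_rot: [-2.307, -2.132, -0.0]
ft_force: [0.0, 4.7, 0.1]
width: 0.0002
grasp_force: 2.5
```

```bash
python3 post.py
```

```text
brass top local y [-0.0292 -0.0235 -0.0173] x [-0.0339  0.0153] 142
jaw tops hist y(5mm bins from -80) [0, 0, 0, 0, 0, 0, 31, 32, 34, 29, 2, 0, 5, 29, 21, 20, 2, 0, 0, 0, 0, 0, 0, 0, 0, 0, 0, 0, 0, 0, 0]
```

Shoe is moving with the jaw; keep pressing till the force rises.

Emit:
jog_arm:
  offsets:
    - [[-0.001,0,0],0]
    - [[0,0,0],0]

```text
time: 5.05
position: [0.5136, 0.1906, 0.0702]
tool_rot: [-2.307, -2.132, -0.0]
ft_force: [0.9, 4.4, -0.1]
width: 0.0001
grasp_force: 2.6
```

Emit:
jog_arm:
  offsets:
    - [[-0.001,0,0],0]
    - [[0,0,0],0]

```text
time: 5.22
position: [0.5135, 0.1897, 0.0703]
tool_rot: [-2.307, -2.132, -0.0]
ft_force: [0.7, 4.0, 0.6]
width: 0.0002
grasp_force: 2.6
```

Emit:
jog_arm:
  offsets:
    - [[-0.0005,0,0],0]
    - [[0,0,0],0]

```text
time: 5.38
position: [0.5134, 0.1893, 0.0702]
tool_rot: [-2.307, -2.132, -0.0]
ft_force: [0.8, 4.7, -0.1]
width: 0.0002
grasp_force: 2.7
```

```bash
python3 post.py
```

```text
brass top local y [-0.0309 -0.0257 -0.0199] x [-0.0334  0.015 ] 132
jaw tops hist y(5mm bins from -80) [0, 0, 0, 0, 0, 0, 32, 35, 34, 36, 0, 0, 20, 22, 18, 14, 0, 0, 0, 0, 0, 0, 0, 0, 0, 0, 0, 0, 0, 0, 0]
```

Emit:
jog_arm:
  offsets:
    - [[-0.001,0,0],0]
    - [[0,0,0],0]

```text
time: 5.6
position: [0.5135, 0.1892, 0.0703]
tool_rot: [-2.306, -2.133, -0.002]
ft_force: [0.8, 8.2, 0.0]
width: -0.0
grasp_force: 4.3
```

Emit:
jog_arm:
  offsets:
    - [[-0.001,0,0],0]
    - [[0,0,0],0]

```text
time: 5.77
position: [0.5134, 0.1892, 0.0703]
tool_rot: [-2.304, -2.133, -0.003]
ft_force: [0.7, 11.4, -1.0]
width: 0.0004
grasp_force: 5.7
```

```bash
python3 post.py
```

```text
brass top local y [-0.0311 -0.0255 -0.0195] x [-0.0337  0.0152] 134
jaw tops hist y(5mm bins from -80) [0, 0, 0, 0, 0, 0, 31, 36, 33, 34, 0, 0, 20, 22, 18, 15, 0, 0, 0, 0, 0, 0, 0, 0, 0, 0, 0, 0, 0, 0, 0]
```

Jaw stalled with force rising, so it is shut. I'll press a bit more, back off, and rise.

Emit:
jog_arm:
  offsets:
    - [[-0.0012,0,0],0]
    - [[0,0,0],0]

```text
time: 5.98
position: [0.5134, 0.1891, 0.0703]
tool_rot: [-2.303, -2.134, -0.005]
ft_force: [0.7, 15.6, -2.1]
width: 0.0004
grasp_force: 7.5
```

Emit:
jog_arm:
  offsets:
    - [[0.008,0,0],0]
    - [[0.015,0,0],0]
    - [[0,0,-0.03],0]
    - [[0,0,-0.04],0]
    - [[0,0,-0.04],0]
    - [[0,0,-0.02],0]

```text
time: 6.48
position: [0.5163, 0.2084, 0.2042]
tool_rot: [2.307, 2.129, 0.004]
ft_force: [1.0, 0.9, 0.4]
width: 0.0001
grasp_force: 0.0
```

```bash
python3 post.py
python3 go.py 0.498 -0.2255 0.20 13.1
```

```text
brass top local y [-0.031  -0.0254 -0.0196] x [-0.0339  0.015 ] 133
jaw tops hist y(5mm bins from -80) [0, 0, 0, 0, 0, 0, 33, 32, 36, 34, 0, 0, 20, 20, 18, 16, 0, 0, 0, 0, 0, 0, 0, 0, 0, 0, 0, 0, 0, 0, 0]
delta tool [-0.4346  0.0152  0.0054] turn -0.309 yaw -4.6 tilt [ 0.007  0.002 -1.   ] q7 -0.28 t 6.5333 F [1.5 1.1 2.2]
```

Emit:
jog_arm:
  offsets:
    - [[-0.031,0.001,0],0]
    - [[-0.031,0.001,0],0]
    - [[-0.031,0.001,0],0]
    - [[-0.031,0.001,0],0]
    - [[-0.031,0.001,0],0]
    - [[-0.031,0.001,0],0]
    - [[-0.031,0.001,0],0]
    - [[-0.031,0.001,0],0]
  aperture: 0.045
  grip_n: 25

```text
time: 7.2
position: [0.5029, -0.0408, 0.2001]
tool_rot: [-2.308, -2.131, 0.002]
ft_force: [-0.0, 0.1, -0.0]
width: 0.0447
grasp_force: 0.0
```

Emit:
jog_arm:
  offsets:
    - [[-0.031,0.001,0],0]
    - [[-0.031,0.001,0],0]
    - [[-0.031,0.001,0],0]
    - [[-0.031,0.001,0],0]
    - [[-0.031,0.001,0],0]
    - [[-0.031,0.001,0],0]

```text
time: 7.7
position: [0.4943, -0.2266, 0.2]
tool_rot: [-2.307, -2.131, 0.002]
ft_force: [-0.3, -0.2, -0.2]
width: 0.0452
grasp_force: 0.0
```

Emit:
jog_arm:
  offsets:
    - [[0,0,0],-0.1]
    - [[0,0,0],-0.1]
    - [[0,0,0],-0.109]
    - [[0,0,0],0]

```text
time: 8.03
position: [0.4944, -0.2254, 0.1999]
tool_rot: [-1.946, -2.465, 0.002]
ft_force: [-0.1, -0.2, 0.5]
width: 0.0449
grasp_force: 0.0
```

```bash
python3 go.py 0.498 -0.2255 0.095 13.1
```

```text
delta tool [-0.0009  0.0036  0.1049] turn 0.005 yaw 13.4 tilt [-0.001 -0.    -1.   ] q7 0.8 t 8.0333 F [-0.1 -0.2  0.5]
```

Emit:
jog_arm:
  offsets:
    - [[0,0.0036,0.03],0]
    - [[0,0,0.03],0]
    - [[0,0,0.025],0]
    - [[0,0,0.018],0]
    - [[0,0,0],0]

```text
time: 8.45
position: [0.4963, -0.2232, 0.0939]
tool_rot: [-1.952, -2.454, 0.004]
ft_force: [-0.2, 0.1, 0.2]
width: 0.0454
grasp_force: 0.0
```

Emit:
jog_arm:
  offsets:
    - [[0,0,0],0]
    - [[0,0,0],0]
    - [[0,0,0],0]
    - [[0,0,0],0]
    - [[0,0,0],0]
  aperture: 0.0
  grip_n: 25

```text
time: 8.87
position: [0.4978, -0.225, 0.0983]
tool_rot: [1.953, 2.46, -0.001]
ft_force: [-5.2, -1.8, 2.7]
width: 0.0084
grasp_force: 26.7
```

```bash
python3 go.py 0.498 -0.2255 0.095 13.1
```

```text
delta tool [-0.0005  0.0001  0.0033] turn 0.0 yaw 13.1 tilt [ 0.    -0.001 -1.   ] q7 0.86 t 8.8667 F [-5.2 -1.8  2.7]
```

Emit:
jog_arm:
  offsets:
    - [[0,0.0062,-0.0121],0]
    - [[0,0.0075,-0.0113],0]
    - [[0,0.0088,-0.0104],0]
    - [[0,0.0099,-0.0093],0]
    - [[0,0.0109,-0.0081],0]
    - [[0,0,0],0]

```text
time: 9.37
position: [0.5392, -0.2156, 0.1515]
tool_rot: [-1.953, -2.46, 0.002]
ft_force: [-17.3, 0.9, 24.3]
width: 0.0088
grasp_force: 27.8
```

```bash
python3 go.py 0.498 -0.2255 0.095 13.1
```

```text
delta tool [-0.0003 -0.0423  0.0566] turn 0.0 yaw 13.1 tilt [-0.002 -0.001 -1.   ] q7 0.78 t 9.3667 F [-17.3   0.9  24.3]
```

Emit:
jog_arm:
  offsets:
    - [[0,-0.003,-0.005],0]
    - [[0,0,0],0]

```text
time: 9.53
position: [0.5402, -0.2147, 0.1543]
tool_rot: [1.948, 2.459, 0.004]
ft_force: [7.1, -1.2, -9.5]
width: 0.0084
grasp_force: 26.1
```

Run:
```python
from h import *
c=cap('side');save(c,'s3.png')
W=world(c);
A=cv2.resize(c['img'][100:270,220:420],None,fx=4,fy=3.5,interpolation=2);cv2.imwrite('pics/c3.png',A[:590,:,::-1])
```

```text
(no output)
```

View pics/c3.png

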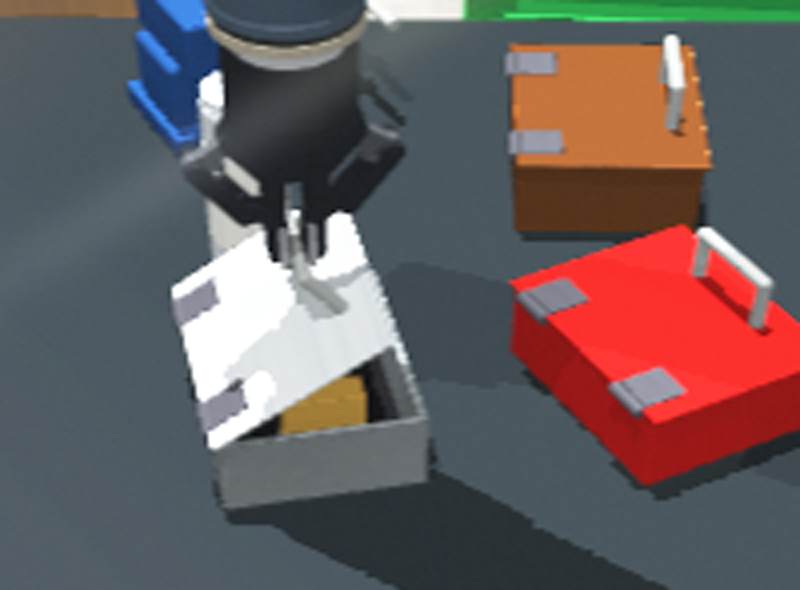

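The flap is rising, with the bar in the fingers at crop (310,260). A brass shoe shows under it at (325,400). Continue the arc.

Emit:
jog_arm:
  offsets:
    - [[0,0.0125,-0.0058],0]
    - [[0,0.0125,-0.0056],0]
    - [[0,0.0130,-0.0042],0]
    - [[0,0,0],0]

```text
time: 9.92
position: [0.5771, -0.2064, 0.171]
tool_rot: [1.948, 2.46, 0.002]
ft_force: [-3.4, 0.1, 10.5]
width: 0.0084
grasp_force: 27.6
```

```bash
python3 go.py 0.498 -0.2255 0.095 13.1
```

```text
delta tool [-0.0003 -0.0817  0.0757] turn 0.002 yaw 13.2 tilt [ 0.004 -0.001 -1.   ] q7 0.74 t 9.9167 F [-3.4  0.1 10.5]
```

Emit:
jog_arm:
  offsets:
    - [[0,0.013,-0.0047],0]
    - [[0,0.0134,-0.0030],0]
    - [[0,0.0136,-0.0015],0]
    - [[0,0,0],0]

```text
time: 10.25
position: [0.6135, -0.1978, 0.1757]
tool_rot: [-1.95, -2.461, 0.005]
ft_force: [0.6, -4.9, -16.7]
width: 0.0086
grasp_force: 25.3
```

Emit:
jog_arm:
  offsets:
    - [[0,0.0135,0.0003],0]
    - [[0,0.0135,0.0017],0]
    - [[0,0,0],0]

```text
time: 10.5
position: [0.6374, -0.1922, 0.1721]
tool_rot: [-1.949, -2.456, 0.01]
ft_force: [-3.7, -6.7, -20.9]
width: 0.0082
grasp_force: 24.7
```

```bash
python3 go.py 0.498 -0.2255 0.095 13.1
```

```text
delta tool [-0.0008 -0.1427  0.0783] turn 0.0 yaw 13.1 tilt [-0.008 -0.001 -1.   ] q7 0.68 t 10.5 F [ -3.7  -6.7 -20.9]
```

Emit:
jog_arm:
  offsets:
    - [[0,0.0115,0.0065],0]
    - [[0,0.0115,0.0065],0]
    - [[0,0,0],0]

```text
time: 10.75
position: [0.6626, -0.1863, 0.1614]
tool_rot: [-1.951, -2.461, 0.003]
ft_force: [-2.9, -4.2, -6.8]
width: 0.0083
grasp_force: 25.4
```

```bash
python3 go.py 0.498 -0.2255 0.095 13.1
```

```text
delta tool [-0.0005 -0.1691  0.0668] turn 0.002 yaw 13.2 tilt [-0.002 -0.001 -1.   ] q7 0.67 t 10.75 F [-2.9 -4.2 -6.8]
```

Emit:
jog_arm:
  offsets:
    - [[0,0,0.001],0]
    - [[0,0,0],0]
    - [[0,0,0],0]
  aperture: 0.024

```text
time: 11.0
position: [0.6628, -0.1855, 0.1631]
tool_rot: [1.951, 2.461, 0.002]
ft_force: [0.5, 0.6, 0.0]
width: 0.0238
grasp_force: 0.0
```

Emit:
jog_arm:
  offsets:
    - [[0,0,-0.015],0]
    - [[0,0,-0.025],0]
    - [[0,0,-0.03],0]
    - [[0,0,-0.03],0]
    - [[0,0,-0.03],0]
    - [[0,0,-0.02],0]
    - [[0,0,0],0]

```text
time: 11.58
position: [0.6639, -0.1866, 0.3186]
tool_rot: [1.946, 2.455, 0.007]
ft_force: [-0.2, 0.2, -0.4]
width: 0.0239
grasp_force: 0.0
```

```bash
python3 go.py 0.532 -0.2177 0.30 103.1
```

```text
delta tool [-1.000e-04 -1.357e-01  1.740e-02] turn -1.569 yaw 13.2 tilt [ 0.009 -0.002 -1.   ] q7 0.62 t 11.5833 F [-0.2  0.2 -0.4]
```

Emit:
jog_arm:
  offsets:
    - [[0.0275,-0.0147,0],0]
    - [[0.0275,-0.0147,0],0]
    - [[0.0275,-0.0147,0],0]
    - [[0.0275,-0.0147,0],0]
    - [[0.0275,-0.0147,0],0]
    - [[0.0275,-0.0147,0],0]
    - [[0.0275,-0.0147,0],0]
    - [[0.0275,-0.0147,0],0]
  aperture: 0.06

```text
time: 12.25
position: [0.4963, 0.0027, 0.3125]
tool_rot: [1.951, 2.462, 0.002]
ft_force: [-0.2, 0.5, -0.3]
width: 0.0601
grasp_force: 0.0
```

Run:
```python
from h import *
import pickle
c=cap('top');s=cap('side');pickle.dump((c,s),open('p4.pkl','wb'))
A=cv2.resize(c['img'][170:280,340:450],None,fx=3.6,fy=3.6,interpolation=2)
B=cv2.resize(s['img'][150:255,235:345],None,fx=3.6,fy=3.6,interpolation=2)
im=np.zeros((400,800,3),np.uint8); im[:396,:396]=A; im[:378,400:796]=B
cv2.imwrite('pics/p4.png',im[:,:,::-1])
for c,(a,b,e,d) in((c,(350,185,450,275)),(s,(245,150,345,250))):
    P=world(c)[b:d,a:e].reshape(-1,3); col=c['img'][b:d,a:e].reshape(-1,3).astype(int)
    u=np.array([.974,.227]);v=np.array([-.227,.974]);o=np.array([.540,-.2157])
    br=(col[:,0]-col[:,2]>50)&(P[:,2]>.049)&(P[:,2]<.065); lx=(P[:,:2]-o)@u; ly=(P[:,:2]-o)@v
    for k in(ly>0,ly<0):
        m=br&k; print(m.sum(), 'z',np.median(P[m,2]),'lx',np.percentile(lx[m],[2,50,98]).round(4),'ly',np.percentile(ly[m],[2,50,98]).round(4), cv2.minAreaRect(P[m][:,:2].astype(np.float32)) if m.sum()>3 else '')
    q=(P[:,2]>.18)&(P[:,2]<.21); print('flap edge',np.median(lx[q]))
    q=(P[:,2]>.058)&(P[:,2]<.07)&~br;print('rim',lx[q].min(),lx[q].max(),ly[q].min(),ly[q].max())
```

```text
229 z 0.055071512578252525 lx [-0.0328 -0.0081  0.0173] ly [0.0201 0.031  0.0414] ((0.5258619785308838, -0.18758466839790344), (0.051890548318624496, 0.023418325930833817), 13.72629165649414)
128 z 0.054633365625003705 lx [-0.0329 -0.0071  0.017 ] ly [-0.0376 -0.0308 -0.0253] ((0.5395469665527344, -0.2479550987482071), (0.05276254191994667, 0.013237879611551762), 13.669290542602539)
flap edge 0.08500177983270615
rim -0.06504480078873538 0.06905683575502508 -0.08295542408930741 0.08279180799838733
157 z 0.05322527431906987 lx [-0.0319 -0.0064  0.0179] ly [0.0203 0.0342 0.0723] ((0.521757185459137, -0.171811044216156), (0.05147180333733559, 0.059693384915590286), 14.521583557128906)
81 z 0.05332074999371418 lx [-0.0319 -0.0082  0.0171] ly [-0.0371 -0.028  -0.0221] ((0.5390637516975403, -0.24703702330589294), (0.05027012899518013, 0.017989234998822212), 9.234073638916016)
flap edge 0.08960589185884767
rim -0.06510383604412119 0.07159788989745972 -0.176122008915096 0.08575631624056808
```

View pics/p4.png

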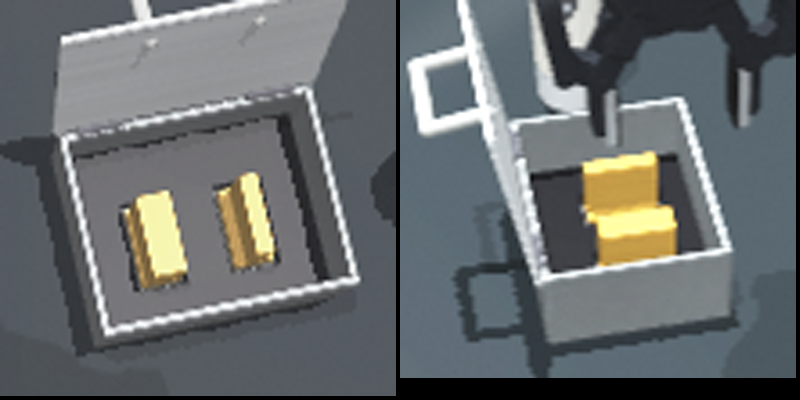

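Flap is well open. The left shoe, crop (160,235), has the wide 22 mm web. The right one, crop (250,220), measures 13 mm, so it is the wanted spare, at (0.5395,-0.2475).

Emit:
jog_arm:
  offsets:
    - [[0,0,0],0.12]
    - [[0,0,0],0.12]
    - [[0,0,0],0.12]
    - [[0,0,0],0.12]
    - [[0,0,0],0.12]
    - [[0,0,0],0.12]
    - [[0,0,0],0.12]
    - [[0,0,0],0.12]
  aperture: 0.042

```text
time: 13.02
position: [0.4978, 0.0012, 0.3125]
tool_rot: [2.872, 1.273, 0.002]
ft_force: [0.5, 0.4, -0.3]
width: 0.0422
grasp_force: 0.0
```

Emit:
jog_arm:
  offsets:
    - [[0,0,0],0.12]
    - [[0,0,0],0.12]
    - [[0,0,0],0.12]
    - [[0,0,0],0.12]
    - [[0,0,0],0.12]
    - [[0,0,0],0]

```text
time: 13.52
position: [0.4978, 0.0013, 0.3124]
tool_rot: [-3.12, -0.369, -0.001]
ft_force: [-0.6, 0.1, 0.4]
width: 0.0418
grasp_force: 0.0
```

```bash
python3 go.py 0.5395 -0.2475 0.20 103.4
```

```text
delta tool [-0.0175  0.2516  0.1124] turn 0.001 yaw -76.5 tilt [ 0.001  0.    -1.   ] q7 -1.16 t 13.5167 F [-0.6  0.1  0.4]
```

Emit:
jog_arm:
  offsets:
    - [[-0.0022,0.0315,0.006],0]
    - [[-0.0022,0.0315,0.006],0]
    - [[-0.0022,0.0315,0.006],0]
    - [[-0.0022,0.0315,0.006],0]
    - [[-0.0022,0.0315,0.006],0]
    - [[-0.0022,0.0315,0.006],0]
    - [[-0.0022,0.0315,0.006],0]
    - [[-0.0021,0.0311,0.006],0]

```text
time: 14.18
position: [0.5407, -0.249, 0.264]
tool_rot: [-3.118, -0.385, -0.001]
ft_force: [1.1, 0.6, 0.4]
width: 0.0426
grasp_force: 0.0
```

Emit:
jog_arm:
  offsets:
    - [[0,0,0.02],0]
    - [[0,0,0.02],0]
    - [[0,0,0.02],0]
    - [[0,0,0],0]

```text
time: 14.52
position: [0.5391, -0.2463, 0.2009]
tool_rot: [-3.115, -0.383, 0.007]
ft_force: [-0.5, 0.9, -0.5]
width: 0.0417
grasp_force: 0.0
```

```bash
python3 go.py 0.5395 -0.2475 0.029 103.4
```

```text
delta tool [0.0008 0.0018 0.1719] turn 0.01 yaw -76.0 tilt [-0.005  0.002 -1.   ] q7 -0.57 t 14.5167 F [-0.5  0.9 -0.5]
```

Emit:
jog_arm:
  offsets:
    - [[0,0.001,0.03],0]
    - [[0,0,0.03],0]
    - [[0,0,0.03],0]
    - [[0,0,0.02],0]
    - [[0,0,0],0]
    - [[0,0,0],0]

```text
time: 15.02
position: [0.5409, -0.2483, 0.0948]
tool_rot: [-3.118, -0.38, 0.001]
ft_force: [0.6, 0.3, 0.7]
width: 0.0415
grasp_force: 0.0
```

```bash
python3 go.py 0.5395 -0.2475 0.029 103.4
```

```text
delta tool [-0.0012 -0.0011  0.0658] turn 0.009 yaw -76.1 tilt [-0.  0. -1.] q7 -0.48 t 15.0167 F [0.6 0.3 0.7]
```

Emit:
jog_arm:
  offsets:
    - [[0,0,0.02],0]
    - [[0,0,0.02],0]
    - [[0,0,0.012],0]
    - [[0,0,0.009],0]
    - [[0,0,0],0]
    - [[0,0,0],0]

```text
time: 15.52
position: [0.5412, -0.2485, 0.0341]
tool_rot: [3.118, 0.378, 0.001]
ft_force: [-0.1, -0.2, 0.8]
width: 0.042
grasp_force: 0.0
```

```bash
python3 go.py 0.5395 -0.2475 0.029 103.4
```

```text
delta tool [-0.0014 -0.0013  0.0051] turn 0.007 yaw -76.2 tilt [ 0.001 -0.    -1.   ] q7 -0.43 t 15.5167 F [-0.1 -0.2  0.8]
```

Emit:
jog_arm:
  offsets:
    - [[-0.0014,-0.0012,0.006],0.007]
    - [[0,0,0],0]

```text
time: 15.68
position: [0.539, -0.2472, 0.0274]
tool_rot: [3.12, 0.366, 0.0]
ft_force: [-1.4, 1.1, -0.1]
width: 0.0418
grasp_force: 0.0
```

Emit:
jog_arm:
  offsets:
    - [[0,0,0],0]
    - [[0,0,0],0]
    - [[0,0,0],0]
    - [[0,0,0],0]
    - [[0,0,0],0]
    - [[0,0,0],0]
  aperture: 0.0
  grip_n: 60

```text
time: 16.18
position: [0.5394, -0.2479, 0.0275]
tool_rot: [3.119, 0.366, 0.001]
ft_force: [1.8, -2.8, -0.4]
width: 0.0108
grasp_force: 61.9
```

```bash
python3 go.py 0.5395 -0.2475 0.029 103.4
```

```text
delta tool [ 0.0002 -0.0004 -0.0015] turn -0.0 yaw -76.6 tilt [ 0.001 -0.001 -1.   ] q7 -0.43 t 16.1833 F [ 1.8 -2.8 -0.4]
```

Width 10.8 mm shows the thin web is in hand. Lift straight up.

Emit:
jog_arm:
  offsets:
    - [[0,0,-0.008],0]
    - [[0,0,-0.012],0]
    - [[0,0,-0.02],0]
    - [[0,0,-0.025],0]
    - [[0,0,-0.03],0]
    - [[0,0,-0.03],0]
    - [[0,0,-0.03],0]
    - [[0,0,-0.03],0]

```text
time: 16.85
position: [0.5382, -0.2462, 0.2138]
tool_rot: [-3.118, -0.367, 0.002]
ft_force: [0.6, 0.8, -3.9]
width: 0.011
grasp_force: 61.6
```

Emit:
jog_arm:
  offsets:
    - [[0,0,-0.02],0]
    - [[0,0,-0.01],0]
    - [[0,0,0],0]

```text
time: 17.1
position: [0.5395, -0.2472, 0.2443]
tool_rot: [3.12, 0.367, 0.004]
ft_force: [-0.7, 0.1, -4.0]
width: 0.0108
grasp_force: 61.7
```

```bash
python3 go.py 0.5088 0.1656 0.23 85.2
```

```text
delta tool [ 0.0659 -0.4086  0.0141] turn 0.318 yaw -76.6 tilt [ 0.003 -0.    -1.   ] q7 -0.61 t 17.1 F [-0.7  0.1 -4. ]
```

Emit:
jog_arm:
  offsets:
    - [[0.004,-0.0255,0],0]
    - [[0.004,-0.0255,0],0]
    - [[0.004,-0.0255,0],0]
    - [[0.004,-0.0255,0],0]
    - [[0.004,-0.0255,0],0]
    - [[0.004,-0.0255,0],0]
    - [[0.004,-0.0255,0],0]
    - [[0.004,-0.0255,0],0]

```text
time: 17.77
position: [0.5215, -0.0396, 0.2405]
tool_rot: [-3.119, -0.367, 0.005]
ft_force: [0.6, 0.1, -4.3]
width: 0.011
grasp_force: 61.6
```

Emit:
jog_arm:
  offsets:
    - [[0.004,-0.0255,0],0]
    - [[0.004,-0.0255,0],0]
    - [[0.004,-0.0255,0],0]
    - [[0.004,-0.0255,0],0]
    - [[0.004,-0.0255,0],0]
    - [[0.004,-0.0255,0],0]
    - [[0.004,-0.0255,0],0]
    - [[0.004,-0.0255,0],0]

```text
time: 18.43
position: [0.5053, 0.1658, 0.2405]
tool_rot: [3.119, 0.367, -0.005]
ft_force: [-0.0, -0.2, -3.6]
width: 0.0109
grasp_force: 61.6
```

Emit:
jog_arm:
  offsets:
    - [[0,0,0],0.08]
    - [[0,0,0],0.08]
    - [[0,0,0],0.08]
    - [[0,0,0],0.078]
    - [[0,0,0],0]
    - [[0,0,0],0]

```text
time: 18.93
position: [0.5059, 0.1645, 0.2409]
tool_rot: [3.138, -0.128, -0.004]
ft_force: [0.4, 0.7, -3.3]
width: 0.0108
grasp_force: 61.5
```

```bash
python3 go.py 0.5088 0.1656 0.218 85.2
```

```text
delta tool [ 0.0029 -0.0013  0.0229] turn 0.002 yaw -94.7 tilt [-0.002 -0.001 -1.   ] q7 -1.61 t 18.9333 F [ 0.4  0.7 -3.3]
```

Emit:
jog_arm:
  offsets:
    - [[0.0029,-0.0013,0.012],0]
    - [[0,0,0.0109],0]
    - [[0,0,0],0]
    - [[0,0,0],0]
    - [[0,0,0],0]

```text
time: 19.35
position: [0.5098, 0.1652, 0.2192]
tool_rot: [3.138, -0.132, -0.001]
ft_force: [-0.1, 0.5, -2.5]
width: 0.0107
grasp_force: 61.4
```

```bash
python3 go.py 0.5088 0.1656 0.218 85.2
```

Run:
```python
from h import *
c=cap('top');s=cap('side');im=np.hstack([cv2.resize(c['img'],(400,300),interpolation=3),cv2.resize(s['img'],(400,300),interpolation=3)])
Z=cv2.resize(s['img'][230:400,220:400],None,fx=1.66,fy=1.76);Y=cv2.resize(s['img'][130:260,230:350],None,fx=2.3,fy=2.3)
o=np.zeros((600,800,3),np.uint8);o[:300]=im;o[300:300+Z.shape[0],:Z.shape[1]]=Z[:300];o[300:300+Y.shape[0],400:400+Y.shape[1]]=Y
cv2.imwrite('pics/fin.png',o[:,:,::-1])
P=world(s);col=s['img'].astype(int);b=(col[...,0]-col[...,2]>60)&(col[...,1]>100)
for lo,hi in((.02,.09),(.15,.28)):
    m=b&(P[...,2]>lo)&(P[...,2]<hi)&(P[...,1]>0); print(m.sum(),P[m].min(0) if m.any() else'',P[m].max(0) if m.any() else '')
```

```text
delta tool [-0.0011 -0.0003  0.0012] turn -0.0 yaw -94.8 tilt [-0. -0. -1.] q7 -1.59 t 19.35 F [-0.1  0.5 -2.5]
313 [0.44562793 0.1544033  0.02020459] [0.52527321 0.40613094 0.08768343]
423 [0.48395868 0.15937788 0.19474974] [0.53618277 0.20314556 0.26651831]
```

View pics/fin.png

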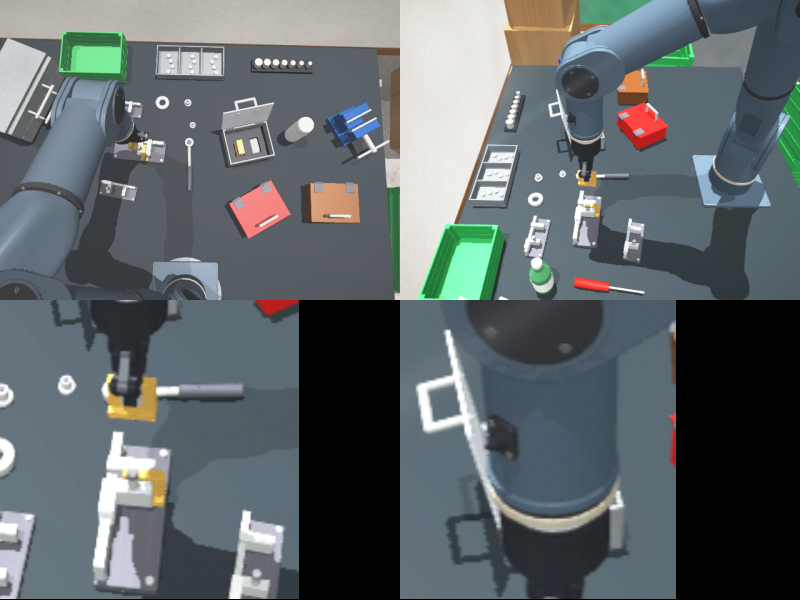

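The spare is upright in the fingers over the caliper (side view at 587,178), with its underside at about 0.196 m. The jaw is shut on the worn shoe (590,205). The flap is open and the thick shoe is still in its pocket (top view at 240,147). Handing in.

```bash
python3 -c "
from workcell import ctrl
print(ctrl.job_done())"
```

```text
the job is handed in; nothing more can be done
None
```

I handed the job in at about 19.5 s: the caliper is shut on the worn shoe, the flap is open about 1.7 rad, and the thin-web spare is held upright over the caliper with its underside about 20 cm above the bench; no verdict was returned.

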